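# Drift the free bush out of the finned base plate

### The arm

A 7-joint arm with a two-finger parallel gripper is mounted at the origin on the work surface. World frame = base frame: x ahead of the robot, y to its left, z up, the work surface at z = 0. Lengths are in m, angles in degrees, forces in N, time in s.
With the tool pointing down it reaches from about 0.4 to 0.85 m from the base axis. Payload 10.4 kg.
Tool frame: the origin (TCP) lies at the centre of the arm's flange, where the gripper is bolted on; the fingertips stand 182 mm ahead of it and the grasp point (between the pads) lies 164 mm ahead of it (ctrl.pinch_z is the distance from the TCP to the grasp point, in m); z points along the fingers, y is the direction in which the jaws open and shut (so a half turn about z gives the same grasp; the last joint's range is limited). The gripper opens to 87 mm and grips with 3 to 60 N. Pads are 19 mm wide; open, the fingers measure 117 mm over their backs; the gripper's body (75 mm by 190 mm) begins 51 mm behind the grasp point.
Start: joints at [-76.811, 19.034, -3.707, 83.658, 1.238, 77.344, -5.071], TCP at [0.156, 0.605, 0.405] pointing down, gripper open.
Joint ranges: [-148.97, 148.97], [-28.65, 121.19], [-84.17, 76.75], [9.2, 138.47], [-72.65, 252.65], [3.7, 117.97], [-149.18, 149.18]. Speed limits (degrees/s): [127.2, 127.2, 159.86, 159.86, 180, 180, 180].

### API

Orientations are given as [roll, pitch, yaw] about the fixed x, y, z axes, in that order (R = Rz(yaw) Ry(pitch) Rx(roll)).
In Python, from workcell import ctrl gives the robot as it stands.
- The arm moves only by the tool servo_tool, never from a script. Its argument "commands" is a list of rows, each a list of 7 numbers: the turn, a rotation vector about the tool's x, y, z normalised to -1 to 1, where 1 is 90 degrees, then the shift along the tool's x, y, z normalised to -1 to 1, where 1 is 0.4 m, then the closure, from 0 (fully open) to 1 (shut). In form: [[ax, ay, az, tx, ty, tz, hand], ...]. A call has 1 to 12 rows; each row is the pose to reach, as a shift and turn from the pose measured when the call began, along the tool's axes at that moment; what a row does not reach only later rows make up. A row lasts 1/12 s, in which the tool goes at most 41.7 mm and 7.16 degrees, less where a joint would pass 70% of its speed; a pose out of reach is approached as far as the arm can. A call with a number of a shift or a turn outside -1 to 1 is refused whole. A call with a gripper value outside its range is refused whole. The fingers move at their own pace and stop on an object; "newtons" is the grip in N (left out, the last holds). Time passes only in rows, so rows that repeat a pose let the fingers close. It gives the time, the measured TCP pose, the force and the opening at its end, in the units of the state.
- ctrl.observe(): the state, without advancing time (a new reading comes with each control period).
- ctrl.get_image(name): name is "side" or "top"; returns (picture, depth): 480x640x3 uint8, red, green, blue; 480x640 float32, m along the optical axis (not along the pixel's ray), 0 where there is no reading.
- ctrl.get_calibration(name): a dict with "fx", "fy", "cx", "cy" (pixels), "R" (3x3) and "t" (3): a world point X has camera coordinates R X + t. Camera axes: x right, y down, z forward; pixel columns grow to the right and rows downward; lengths in m; the calibration is good to about 2 mm. A picture is of the moment at which its call begins. get_calibration takes no time and is no camera call.
- ctrl.close_job(): hands the job in, once; it reports no verdict.
The state is a dict: "clock": time; "joint_pos": joint angles; "qd": joint speeds; "tau": joint torques, N m; "tcp_pos": TCP position; "tcp_rot": TCP orientation; "contact_force": force on the tool from outside, world axes, zero at the start; "wrist_torque": the same for the moment, N m; "finger_gap": finger opening in m.
Only numpy, scipy, OpenCV 4.12 (cv2) and the standard library are available. Lean on these libraries where they do the work, as an engineer would, in place of code of your own. Each camera call takes 0.05 s, during which the arm holds its last target.

### The job

Two brass bushes are stuck in the upright bores of the finned aluminium plate on the knock-out stand; a hidden pawl underneath locks one of them, the other is only tight, and you must feel which. Using the steel drift from its grey holder, push from above, driving the bush that gives right out through the underside so that it drops into the stand's tray; do not lean hard on the one that will not move or on the plate, and leave that bush in its bore. Finish with the drift standing fully down in its holder, and leave the other things on the bench where they are.

Things in the scene. Friction and masses are not known exactly. Their poses are not given: they have to be found in the camera images.
- stand: Knock-out stand fixed to the bench: open tray 112 (x) x 152 (y) x 26 mm (walls, floor 5 mm), end posts, and a finned aluminium plate 90 x 152 mm, underside 85 mm and flat top 115 mm above the bench. Fins along y, 10 mm high, from x = +-24.5 mm outward. Origin: centre of the tray's underside, z up; the bores lie on its y axis, 44 mm apart. Stands left or right, turned.
- bore_a (a point): mouth centre, on the plate's top face, of the bore at the stand's +y side: upright, 17 mm wide, through the 30 mm plate. Its bush starts with its top 5 mm below the mouth, its bottom 1 mm above the plate's underside. Hidden spring clips make it tight; when it has gone they leave 11 mm between them.
- bore_b (a point): the same for the bore at the stand's -y side, with its bush. A gravity pawl hidden under the plate lies beneath one of the two bushes, at random (the same all through a run).
- bush_a_center (a point): centre of the brass bush that starts in bore_a: a cylinder 15 mm across, 24 mm tall, 30 g, z along its axis. The bush that is not locked slides down at a push of some 8 to 17 N and drops free after 16 to 26 mm; the locked one stops dead within 8 mm.
- bush_b_center (a point): centre of the like bush that starts in bore_b
- bush_a: the bush that starts in bore_a; origin at the centre of its underside
- bush_b: the bush that starts in bore_b; origin at the centre of its underside
- holder: drift holder, a grey block 70 x 70 x 78 mm high, fixed to the bench, with one upright through hole in the middle of its top; origin at the centre of its underside
- holder_hole (a point): centre of the hole's mouth on the holder's top face, 78 mm above the bench; the hole is 14 mm wide with a 2 mm chamfer
- drift_grip (a point): middle of the drift's grip. Drift: steel, 120 g, upright; nose 9 mm across, 70 mm long, at the bottom; then a collar 24 mm across, 6 mm thick; then a round grip 14 mm across, 55 mm long. This point is 27.5 mm above the collar's top face and 27.5 mm below the top end; z upward along the drift. Fingertips set just above the collar push on it without slipping.
- drift_tip (a point): lower end of the drift's nose, 70 mm below the collar's underside
- drift: the same drift; origin at the middle of the collar's underside. In the holder the collar rests on the holder's top and the nose hangs in the hole.
- spare_bush: a third brass bush like the other two, standing on the bench as a spare: 15 mm across, 24 mm tall; origin at the centre of its underside; leave it alone
- spacer_ring: steel ring 26 mm across, 8 mm thick, flat on the bench; origin at the centre of its underside; leave it alone
- screwdriver: screwdriver with a blue handle lying on the bench; origin under it; leave it alone
- mini_pc: small black finned computer, 100 x 130 x 42 mm, on the bench; origin at the centre of its underside; leave it alone
- mouse: black computer mouse, 100 x 60 x 30 mm; origin at the centre of its underside; leave it alone
- carton: cardboard carton 100 x 90 x 70 mm; origin at the centre of its underside; leave it alone
- flux_jar: closed jar 44 mm across, 60 mm tall; origin at the centre of its underside; leave it alone
Mind the look-alikes: they are no part of the job. Leave any orange look-alike of the stand alone.

How it is judged (in metres and radians):
On the way, in this order (a step that is already met when the one before it is completed fails the run):
1. the drift, its nose in a bore, pushes on a bush ((contact force between drift and bush_a above 2 N or contact force between drift and bush_b above 2 N) and (horizontal distance between drift_tip and bore_a below 0.01 m or horizontal distance between drift_tip and bore_b below 0.01 m) and height (world z) of drift_tip below 0.114 m), for 0.1 s.
2. the bush that gives lies in the stand's tray (((z of bush_a_center in the frame of stand between 0 and 0.03 m and x of bush_a_center in the frame of stand between -0.056 and 0.056 m and y of bush_a_center in the frame of stand between -0.076 and 0.076 m) or (z of bush_b_center in the frame of stand between 0 and 0.03 m and x of bush_b_center in the frame of stand between -0.056 and 0.056 m and y of bush_b_center in the frame of stand between -0.076 and 0.076 m))), for 0.2 s.
At the end, for the whole second after the job is handed in: One bush lies at rest in the stand's tray (its centre inside the tray and below 30 mm), the other is still in its bore; the drift stands at rest in the holder's hole, upright within 0.1 rad, its collar within 4 mm of the holder's top ((((z of bush_a_center in the frame of stand between 0 and 0.03 m and x of bush_a_center in the frame of stand between -0.056 and 0.056 m and y of bush_a_center in the frame of stand between -0.076 and 0.076 m) and linear speed of bush_a below 0.03 m/s and z of bush_b_center in the frame of stand above 0.085 m) or ((z of bush_b_center in the frame of stand between 0 and 0.03 m and x of bush_b_center in the frame of stand between -0.056 and 0.056 m and y of bush_b_center in the frame of stand between -0.076 and 0.076 m) and linear speed of bush_b below 0.03 m/s and z of bush_a_center in the frame of stand above 0.085 m)) and horizontal distance between drift_tip and holder_hole below 0.006 m and angle between drift_tip's own z axis and vertical below 0.1 rad and z of drift_tip in the frame of holder_hole below -0.066 m and linear speed of drift below 0.03 m/s); the robot touches nothing.
It fails at once if the drift pressed a bush or the stand with more than 50 N (contact force between drift and bush_a above 50 N or contact force between drift and bush_b above 50 N or contact force between drift and stand above 50 N).
It fails at once if another thing on the bench was moved by more than 30 mm (distance of any of spare_bush, spacer_ring, screwdriver, mini_pc, mouse, carton, flux_jar from where it was at the start of the episode above 0.03 m).
It also fails if it takes over 54 s, if anything falls off the work surface, if the arm or the gripper's body presses on something with over 40 N, if the wrist force passes 120 N, or if a joint passes its speed limit or range.

## Working session

There is one attempt and no reset: what is moved stays moved. The work goes in short steps, Python scripts to look and compute and a tool call to move; the robot and the scene stay as the last step left them, time stands still between calls to the robot, and variables do not carry over. Pictures are saved under pics/ and viewed, and the job is handed in when it is done.

Besides the shell and the picture viewer there is one more tool, called after "Call:" in YAML: its name, and indented under it one key for each argument. servo_tool: Moves the arm, as the interface text tells. Its arguments: {"type":"object","properties":{"commands":{"type":"array","items":{"type":"array","items":{"type":"number"}}},"newtons":{"type":"number"}},"required":["commands"]}

```bash
mkdir -p pics; ls; python3 - <<'E'
from workcell import ctrl
import cv2, numpy as np
print(ctrl.observe())
for n in("side","top"):
    im,d=ctrl.get_image(n); np.savez(f"pics/{n}0.npz",im=im,d=d)
    cv2.imwrite(f"pics/{n}0.png",im[:,:,::-1]); c=ctrl.get_calibration(n); print(n,c)
print(ctrl.pinch_z)
E
```

```text
pics
{'clock': 0.0, 'joint_pos': array([-76.81166259,  19.07274758,  -3.70644503,  83.70411946,
         1.23831242,  77.34426598,  -5.07256837]), 'qd': array([ 0.03858996,  0.029222  ,  0.02542008,  0.01899571, -0.11847717,
        0.08514527,  0.04960592]), 'tau': array([-1.13774557e-03, -6.23251748e+01,  2.36538268e-02, -3.89908397e+01,
       -6.15770719e-02,  3.95819067e-02,  1.18604175e-04]), 'tcp_pos': array([0.15628138, 0.60502032, 0.40396103]), 'tcp_rot': array([-1.79918869e+02,  4.63306987e-03,  1.65515657e+02]), 'contact_force': array([-0.62915124, -0.24620343, -0.02794663]), 'wrist_torque': array([ 0.00039726, -0.00612399,  0.03293281]), 'finger_gap': 0.08686150225119256}
side {'fx': 450.2502680495026, 'fy': 450.2502680495026, 'cx': 322.32348962214917, 'cy': 235.90567105248647, 'R': array([[ 0.90406545, -0.42719879,  0.01291696],
       [-0.32695458, -0.71075464, -0.6228391 ],
       [ 0.2752569 ,  0.55886406, -0.78224331]]), 't': array([-0.47523609,  0.21920272,  0.92906408])}
top {'fx': 577.3005102848273, 'fy': 577.3005102848273, 'cx': 314.049045767069, 'cy': 242.3763302053626, 'R': array([[-0.01806487, -0.99976081, -0.01232815],
       [-0.98862728,  0.01970214, -0.14909033],
       [ 0.14929756,  0.00949465, -0.98874673]]), 't': array([0.01217889, 0.50492025, 1.64327015])}
0.1635
```

View pics/side0.png

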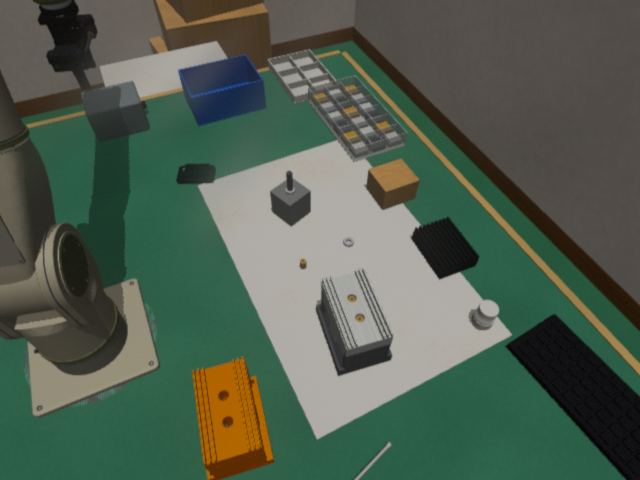

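View pics/top0.png

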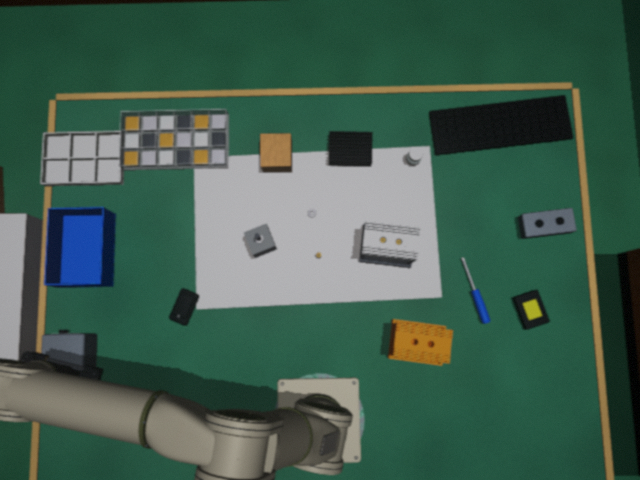

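The side view shows the aluminium stand near (352,320), the grey holder with the drift at (290,195), the spare bush at (303,264) and the ring at (348,241). In the top view the stand is at (390,242) and the holder at (260,240). There are look-alikes in the top view: the orange stand at (421,342) and a grey two-hole block at (548,222). The finned aluminium stand with brass bushes and the grey block with the drift standing in it fit the description. I'll enlarge both to confirm.

```bash
python3 - <<'E'
import cv2, numpy as np
t=np.load("pics/top0.npz")['im'][:,:,::-1]; s=np.load("pics/side0.npz")['im'][:,:,::-1]
a=cv2.resize(t[210:280,345:430],None,fx=4.7,fy=4.7,interpolation=cv2.INTER_CUBIC)
b=cv2.resize(t[215:265,235:285],None,fx=6,fy=6,interpolation=cv2.INTER_CUBIC)
c=cv2.resize(s[160:380,260:400],None,fx=2.7,fy=2.7,interpolation=cv2.INTER_CUBIC)[:600]
o=np.zeros((600,800,3),np.uint8); o[:a.shape[0],:a.shape[1]]=a; o[a.shape[0]:a.shape[0]+270,:300]=b[:270]; o[:c.shape[0],410:410+c.shape[1]]=c[:,:390]
cv2.imwrite("pics/crop0.png",o)
E
```

```text
(no output)
```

View pics/crop0.png

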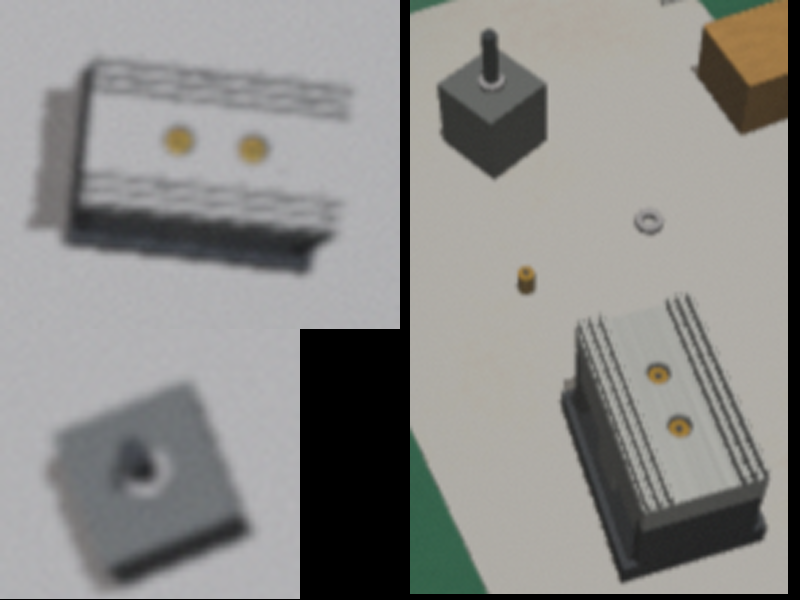

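The crop confirms both: two brass discs between fin rows on the aluminium plate, and the dark drift standing in the grey block with its bright collar. Next I'll measure them.

```bash
cat > h.py <<'E'
import numpy as np, cv2
from workcell import ctrl
C={n:ctrl.get_calibration(n) for n in("side","top")}
def ray(n,u,v):
    c=C[n]; d=c["R"].T@np.array([(u-c["cx"])/c["fx"],(v-c["cy"])/c["fy"],1.]); return -c["R"].T@c["t"],d
def on(n,u,v,z):
    o,d=ray(n,u,v); return o+d*(z-o[2])/d[2]
def tri(us,vs,ut,vt):
    o1,d1=ray("side",us,vs);o2,d2=ray("top",ut,vt)
    A=np.stack([d1,-d2],1); k=np.linalg.lstsq(A,o2-o1,rcond=None)[0]
    p,q=o1+k[0]*d1,o2+k[1]*d2; return (p+q)/2,np.linalg.norm(p-q)
def blobs(mask,amin=8):
    n,l,st,ce=cv2.connectedComponentsWithStats(mask.astype(np.uint8))
    return [(ce[i].round(2),st[i]) for i in range(1,n) if st[i,4]>=amin]
def proj(n,X):
    c=C[n]; p=c["R"]@np.array(X)+c["t"]; return c["fx"]*p[0]/p[2]+c["cx"],c["fy"]*p[1]/p[2]+c["cy"]
E
python3 - <<'E'
from h import *
np.set_printoptions(precision=4,suppress=True)
R={"top":(225,262,350,425),"side":(280,335,335,380)}
G={}
for n in R:
    z=np.load(f"pics/{n}0.npz"); im=z['im']; d=z['d']; hsv=cv2.cvtColor(im,cv2.COLOR_RGB2HSV)
    r=R[n]; m=np.zeros(im.shape[:2],bool); m[r[0]:r[1],r[2]:r[3]]=((hsv[...,1]>90)&(hsv[...,0]>8)&(hsv[...,0]<35))[r[0]:r[1],r[2]:r[3]]
    for ce,st in blobs(m):
        print(n,ce,st, on(n,*ce,0.110)); G.setdefault(n,[]).append(ce)
# top face of holder
z=np.load("pics/top0.npz"); im=z['im'];d=z['d']; g=cv2.cvtColor(im,cv2.COLOR_RGB2GRAY)
print(g[225:260:3,240:280:3])
zs=np.load("pics/side0.npz"); gs=cv2.cvtColor(zs['im'],cv2.COLOR_RGB2GRAY)
print(gs[165:225:4,268:314:3])
for n,zz in(("top",z),("side",zs)):
    d=zz['d']; v,u=np.mgrid[0:480,0:640]; c=C[n]
    P=np.stack([(u-c["cx"])/c["fx"]*d,(v-c["cy"])/c["fy"]*d,d],-1)-c["t"]; W=P@c["R"]
    for nm,(x0,x1,y0,y1) in {"holder":(235,285,220,262) if n=="top" else (265,315,165,228),"stand":(345,430,210,275) if n=="top" else (310,395,260,375)}.items():
        w=W[y0:y1,x0:x1].reshape(-1,3); hz=w[:,2]
        print(n,nm,np.histogram(hz,bins=np.arange(-.01,.16,.01))[0])
        zt=.078 if nm=="holder" else .115
        s=w[abs(hz-zt)<.004]; 
        if len(s)>20:
            rect=cv2.minAreaRect((s[:,:2]*1000).astype(np.float32)); print(zt,len(s),rect,s[:,2].mean())
E
```

```text
top [382.5 239.5] [381 238   4   4  16] [ 0.4985 -0.1888  0.11  ]
top [398.4 241.4] [397 240   4   4  15] [ 0.4922 -0.2328  0.11  ]
side [351.32 298.41] [348 296   8   6  34] [ 0.4977 -0.1878  0.11  ]
side [359.39 317.92] [356 315   8   7  38] [ 0.4919 -0.2318  0.11  ]
[[178 176 179 179 180 177 167 141 118 138 178 176 177 179]
 [176 178 177 173 156 130 113 114 115 108 170 178 180 177]
 [178 171 140 118 112 113 113 114 116 113 147 177 178 178]
 [177 162 114 113 114  86  85 122 112 113 119 177 178 179]
 [177 136 115 114 111  73  56 136 120 113 113 163 178 178]
 [178 139 117 112 109  92 101 140 113 115 114 138 178 180]
 [178 173 120 113 115 113 121 116 113 116 115 112 174 179]
 [180 176 129 118 113 114 114 114 115 115 110  81 144 180]
 [178 178 153 119 116 114 115 114 100  69  48  55 130 179]
 [178 179 173 122 115 109  85  54  47  76 144 172 179 178]
 [178 178 179 141 103  49  54 111 160 178 178 177 178 178]
 [178 177 177 171 141 146 169 177 179 177 176 178 177 179]]
[[167 169 166 167 169 168 169 170 171 168 170 170 170 169 169 168]
 [169 169 169 170 170 168 169 167 171 171 169 169 169 
[... 1067 characters left out ...]
75) 0.07786393494682087
top stand [1417 1890   83  100   33   13   18   28   35   29   32  177 1142  472
   24    0]
0.115 990 ((493.52349853515625, -211.37557983398438), (152.3390350341797, 89.40176391601562), 81.85076904296875) 0.11500873020361335
side holder [  32 1716  104   99  108  109  106  111  265  379   17   16   17   19
   26   15]
0.078 482 ((511.66412353515625, 158.28160095214844), (72.79640197753906, 72.8076171875), 21.329870223999023) 0.07981690480824091
side stand [  70 4398  177  340  144  120  108  153  160  163  167  187 2432 1107
    9    0]
0.115 2205 ((492.2649841308594, -210.6580810546875), (154.25808715820312, 88.79823303222656), 82.85274505615234) 0.11675473056015716
```

```bash
cat >> h.py <<'E'
from scipy.spatial.transform import Rotation as Ro
def rel(target,yaw=None,st=None):
    st=st or ctrl.observe(); R=Ro.from_euler("xyz",st["tcp_rot"],degrees=True)
    sh=R.inv().apply(np.array(target)-st["tcp_pos"])/0.4
    T=Ro.from_euler("xyz",[180,0,st["tcp_rot"][2] if yaw is None else yaw],degrees=True)
    tu=(R.inv()*T).as_rotvec(degrees=True)/90
    return tu.round(4),sh.round(4)
E
python3 - <<'E'
from h import *
np.set_printoptions(precision=4,suppress=True)
for n,(x0,x1,y0,y1) in {"top":(244,272,226,252),"side":(280,300,168,200)}.items():
    z=np.load(f"pics/{n}0.npz"); im=z['im']; g=cv2.cvtColor(im,cv2.COLOR_RGB2GRAY)
    print(n); print(g[y0:y1,x0:x1])
    for zz in(.078,.084,.139): print(zz,np.array(proj(n,(.512,.158,zz))))
print(rel((.512,.158,.40),180))
E
```

```text
top
[[177 178 178 178 179 177 179 179 178 177 177 170 165 155 147 140 129 121
  116 115 114 114 115 127 150 170 177 177]
 [178 179 177 178 178 178 178 177 170 169 162 152 141 131 124 119 113 115
  115 115 113 115 110 114 134 162 175 176]
 [178 179 177 179 176 173 172 166 156 146 139 130 120 117 113 113 115 114
  115 113 115 111 112 108 118 151 170 179]
 [181 178 176 175 168 164 153 141 131 124 119 115 113 112 113 114 112 115
  117 113 116 113 114 111 119 143 168 178]
 [176 172 164 155 148 139 129 122 116 116 113 113 114 113 113 114 114 114
  115 114 116 115 116 112 114 133 162 175]
 [164 155 140 130 123 118 115 113 112 114 112 113 112 112 113 113 115 114
  115 115 116 113 113 113 112 124 147 172]
 [146 130 119 116 113 113 112 113 114 115 112 107 106 105 110 112 115 117
  113 114 116 114 115 115 109 112 136 160]
 [138 121 112 114 115 111 113 115 112 112 107  98  91  89 100 107 113 116
  114 114 115 113 113 114 111 109 123 151]
 [140 123 114 113 116 113 113 112 114 111 102  86  76  78  85 101 115 122
  121 116 112 115 114 113 115 112 119 147]
 [142 119 113 114 113 112 111 113 115 111  
[... 4201 characters left out ...]
 92  87  88  95 102 102 102
  103 102]
 [103 103 102 103 103 102  99  91  92  93  95  93  94  97 102 102 102 105
  102 103]
 [103 103 102 103 102 103 104 101 100 101 102 102 102 102 102 104 103 102
  103 102]
 [103 103 103 103 102 104 101 103 104 103 102 102 103 103 103 104 104 103
  103 103]
 [101 104 104 102 103 103 102 104 103 102 103 103 102 102 102 103 103 103
  102 102]
 [ 90  99 103 103 104 103 104 104 102 102 103 103 103 103 103 103 102 101
   98  88]
 [ 70  86  99 101 103 103 103 104 102 104 103 102 102 103 103 102 103  99
   85  67]]
0.078 [289.971  191.1471]
0.084 [289.864  189.4148]
0.139 [288.8382 172.8136]
(array([-0.0008, -0.0001, -0.1609]), array([-1.1405, -0.8596,  0.0112]))
```

Both views agree to about 1 mm. The drift axis is at (0.512, 0.158) and the bores at about (0.4975, −0.1885) and (0.4915, −0.2325). The recovered sizes and heights match the description (holder 70 mm square at 78 mm, plate 152 × 89 mm at 115 mm). Moving above the drift.

Call:
servo_tool:
  commands:
    - [0,0,-0.161,-1,-0.754,0,0]
    - [0,0,-0.161,-1,-0.754,0,0]
    - [0,0,-0.161,-1,-0.754,0,0]
    - [0,0,-0.161,-1,-0.754,0,0]
    - [0,0,-0.161,-1,-0.754,0,0]
    - [0,0,-0.161,-1,-0.754,0,0]
    - [0,0,-0.161,-1,-0.754,0,0]
    - [0,0,-0.161,-1,-0.754,0,0]
    - [0,0,-0.161,-1,-0.754,0,0]
    - [0,0,-0.161,-1,-0.754,0,0]
    - [0,0,-0.161,-1,-0.754,0,0]
    - [0,0,-0.161,-1,-0.754,0,0]

```text
clock: 1.1
tcp_pos: [0.4681, 0.212, 0.4044]
tcp_rot: [-179.9, -0.0, -180.0]
contact_force: [0.2, 0.9, 0.0]
finger_gap: 0.0874
```

```bash
python3 -c "
from h import *
print(ctrl.observe());print(rel((.512,.158,.36),180))"
```

```text
{'clock': 1.1, 'joint_pos': array([-43.95643983,   4.62285484,  15.37370239, 101.14203515,
        -1.21967911,  74.45102563,  61.70676708]), 'qd': array([ 31.8496014 ,  13.66314779,  27.41247378, -13.16653293,
        -5.54256249,   0.35955096,  60.33759779]), 'tau': array([ -3.87667179, -45.93841553,  -0.38464889, -36.3891685 ,
         0.33996527,   0.40068844,  -2.24432364]), 'tcp_pos': array([0.46813466, 0.2119502 , 0.40441532]), 'tcp_rot': array([-1.79933812e+02, -1.83497128e-02, -1.79990844e+02]), 'contact_force': array([0.2495065 , 0.8524392 , 0.00638556]), 'wrist_torque': array([ 0.04474007, -0.02639555, -0.02316347]), 'finger_gap': 0.08739874720248042}
(array([-0.0007, -0.0002,  0.0001]), array([-0.1097, -0.1348,  0.1112]))
```

Call:
servo_tool:
  commands:
    - [0,0,0,-0.1095,-0.135,0.111,0]
    - [0,0,0,-0.1095,-0.135,0.111,0]
    - [0,0,0,-0.1095,-0.135,0.111,0]
    - [0,0,0,-0.1095,-0.135,0.111,0]
    - [0,0,0,-0.1095,-0.135,0.111,0]
    - [0,0,0,-0.1095,-0.135,0.111,0]

```text
clock: 1.6
tcp_pos: [0.5115, 0.1593, 0.3606]
tcp_rot: [-180.0, 0.0, -179.9]
contact_force: [0.3, 0.3, 1.0]
finger_gap: 0.0872
```

```bash
python3 -c "
from h import *
s=ctrl.observe();print(s['tcp_pos'],s['qd'].round(1),s['joint_pos'])
im,d=ctrl.get_image('side');cv2.imwrite('pics/s1.png',cv2.resize(im[60:240,200:380,::-1],None,fx=3.3,fy=3.3))
im,d=ctrl.get_image('top');cv2.imwrite('pics/t1.png',cv2.resize(im[180:280,200:320,::-1],None,fx=5,fy=5))
print(rel((.512,.158,.268),180))"
```

```text
[0.51149146 0.15929064 0.36055665] [-0.4 -0.3 -0.   0.   0.1 -0.   0.2] [-39.08852406   9.35457387  18.77485949 101.69172693  -3.18241206
  69.47554611  70.6992439 ]
(array([-0.0002,  0.0003,  0.0016]), array([-0.0012, -0.003 ,  0.2318]))
```

View pics/s1.png

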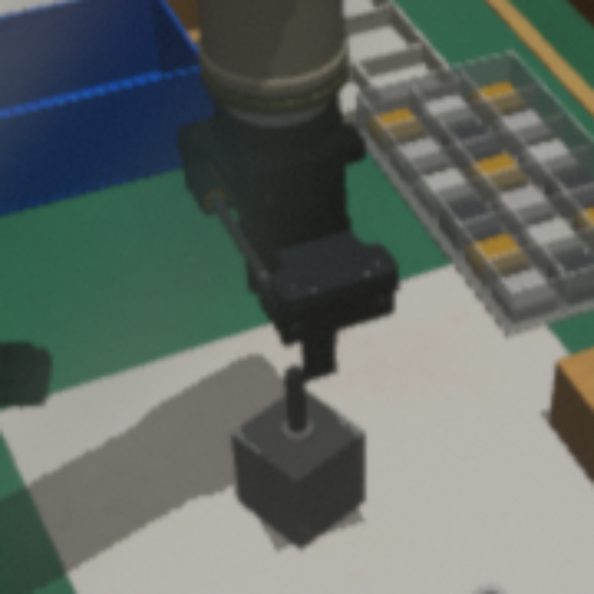

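```bash
python3 -c "
from h import *
for y in (.1145-.01,.1593,.204): 
  p=proj('side',(.5115,y,.1785)); print(p,(p[0]-200)*3.3,(p[1]-60)*3.3)"
```

```text
(np.float64(297.209673882448), np.float64(175.11264482007786)) 320.7919238120783 379.8717279062569
(np.float64(287.6228133322406), np.float64(159.73363636955148)) 289.1552839963939 329.12100001951984
(np.float64(280.2192965287544), np.float64(147.85709483771868)) 264.7236785448895 289.9284129644716
```

View pics/t1.png

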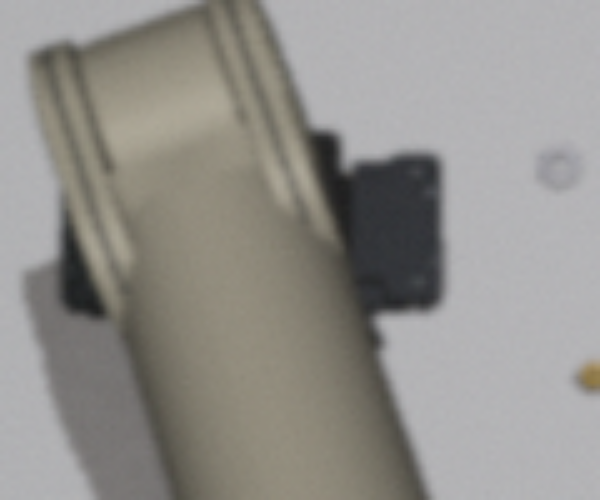

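The side crop shows the near fingertip at (320,373), where the kinematics predict (321,380), so cameras and robot agree. The drift at (296,400) sits between the fingers. Descending.

Call:
servo_tool:
  commands:
    - [0,0,0,-0.001,-0.003,0.08,0]
    - [0,0,0,-0.001,-0.003,0.16,0]
    - [0,0,0,-0.001,-0.003,0.22,0]
    - [0,0,0,-0.001,-0.003,0.231,0]
    - [0,0,0,-0.001,-0.003,0.231,0]
    - [0,0,0,-0.001,-0.003,0.231,0]

```text
clock: 2.2
tcp_pos: [0.5123, 0.1586, 0.2698]
tcp_rot: [180.0, 0.1, -179.8]
contact_force: [0.3, 0.2, 0.2]
finger_gap: 0.087
```

Call:
servo_tool:
  commands:
    - [0,0,0,0,0,0,0.6]
    - [0,0,0,0,0,0,1]
    - [0,0,0,0,0,0,1]
    - [0,0,0,0,0,0,1]
    - [0,0,0,0,0,0,1]
    - [0,0,0,0,0,0,1]
    - [0,0,0,0,0,0,1]
    - [0,0,0,0,0,0,1]
  newtons: 40

```text
clock: 2.87
tcp_pos: [0.5123, 0.1586, 0.2697]
tcp_rot: [180.0, 0.1, -179.8]
contact_force: [0.3, 0.3, 0.8]
finger_gap: 0.0413
```

Call:
servo_tool:
  commands:
    - [0,0,0,0,0,0.006,0.5]
    - [0,0,0,0,0,0.006,0.5]
    - [0,0,0,0,0,0.006,0.5]
    - [0,0,0,0,0,0.006,0.5]

```text
clock: 3.2
tcp_pos: [0.5123, 0.1585, 0.2673]
tcp_rot: [180.0, 0.1, -179.8]
contact_force: [0.6, 0.0, -0.1]
finger_gap: 0.0432
```

Call:
servo_tool:
  commands:
    - [0,0,0,0,0,0,1]
    - [0,0,0,0,0,0,1]
    - [0,0,0,0,0,0,1]
    - [0,0,0,0,0,0,1]
    - [0,0,0,0,0,0,1]
    - [0,0,0,0,0,0,1]
    - [0,0,0,0,0,0,1]
    - [0,0,0,0,0,0,1]
    - [0,0,0,0,0,0,1]
    - [0,0,0,0,0,0,1]
    - [0,0,0,0,0,0,1]
    - [0,0,0,0,0,0,1]
  newtons: 40

```text
clock: 4.2
tcp_pos: [0.5123, 0.1586, 0.2673]
tcp_rot: [180.0, 0.1, -179.8]
contact_force: [0.7, 1.1, -0.3]
finger_gap: 0.0131
```

Gripped, with a gap of 13 mm on the 14 mm grip. The TCP at this grasp is (0.5123, 0.1586, 0.2673), which is the return pose. Lifting straight up.

Call:
servo_tool:
  commands:
    - [0,0,0,0,0,-0.06,1]
    - [0,0,0,0,0,-0.15,1]
    - [0,0,0,0,0,-0.25,1]
    - [0,0,0,0,0,-0.34,1]
    - [0,0,0,0,0,-0.38,1]
    - [0,0,0,0,0,-0.38,1]
    - [0,0,0,0,0,-0.38,1]

```text
clock: 4.78
tcp_pos: [0.5121, 0.1584, 0.4196]
tcp_rot: [179.9, 0.2, -179.8]
contact_force: [-0.6, 0.6, -2.1]
finger_gap: 0.0131
```

```bash
python3 -c "
from h import *
s=ctrl.observe();print(s['tcp_pos'],s['contact_force'],s['wrist_torque'],s['joint_pos'])
im,d=ctrl.get_image('side');cv2.imwrite('pics/s2.png',cv2.resize(im[60:240,200:380,::-1],None,fx=3.3,fy=3.3))
print(rel((.4975,-.1885,.42),180))"
```

```text
[0.51206272 0.15843951 0.41962976] [-0.57172919  0.6214201  -2.09335574] [ 0.02803185 -0.05248544  0.02969243] [-39.55116655   6.93876048  19.13355646  97.04128158  -2.33384138
  76.2470933   70.18063149]
(array([-0.0001,  0.0004,  0.002 ]), array([ 0.0385, -0.8672, -0.0041]))
```

View pics/s2.png

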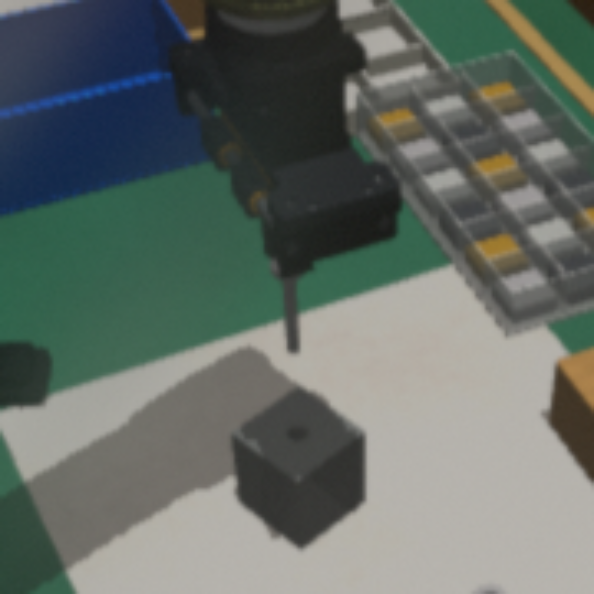

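The side crop shows the drift hanging upright in the jaws, its tip at (294,352), and the empty holder hole at (297,434), which is pixel (290,191.5). My predicted hole was (290.0,191.2), so the return position is confirmed. Moving over bore_a.

Call:
servo_tool:
  commands:
    - [0,0,0,0.0385,-0.867,0,1]
    - [0,0,0,0.0385,-0.867,0,1]
    - [0,0,0,0.0385,-0.867,0,1]
    - [0,0,0,0.0385,-0.867,0,1]
    - [0,0,0,0.0385,-0.867,0,1]
    - [0,0,0,0.0385,-0.867,0,1]
    - [0,0,0,0.0385,-0.867,0,1]
    - [0,0,0,0.0385,-0.867,0,1]
    - [0,0,0,0.0385,-0.867,0,1]
    - [0,0,0,0.0385,-0.867,0,1]
    - [0,0,0,0.0385,-0.867,0,1]
    - [0,0,0,0.0385,-0.867,0,1]

```text
clock: 5.83
tcp_pos: [0.4976, -0.1872, 0.4171]
tcp_rot: [180.0, -0.1, -179.7]
contact_force: [0.4, 0.8, -0.0]
finger_gap: 0.0133
```

Call:
servo_tool:
  commands:
    - [0,0,0,0,0,0,1]
    - [0,0,0,0,0,0,1]

```text
clock: 6.0
tcp_pos: [0.4979, -0.1856, 0.4165]
tcp_rot: [179.9, -0.1, -179.6]
contact_force: [-0.1, 1.2, -0.8]
finger_gap: 0.0128
```

```bash
python3 -c "
from h import *
s=ctrl.observe();print(s['tcp_pos'],s['contact_force'],s['tcp_rot'],s['joint_pos'])
im,d=ctrl.get_image('side');np.savez('pics/s3.npz',im=im);cv2.imwrite('pics/s3.png',cv2.resize(im[210:350,280:420,::-1],None,fx=4.2,fy=4.2,interpolation=2))
print(proj('side',s['tcp_pos']-[0,0,.2593]))
print(rel((.4975,-.1885,.42),180))"
```

```text
[ 0.49793227 -0.18556183  0.41646774] [-0.14067157  1.20048661 -0.82109065] [ 1.79938067e+02 -1.49103485e-01 -1.79600584e+02] [-17.78877419   6.89553649  36.48695229  98.54821718  -4.22833589
  76.0963676  109.9281831 ]
(np.float64(352.4818336942547), np.float64(284.3915249965077))
(array([ 0.0006, -0.0014,  0.0042]), array([ 0.0011, -0.0066, -0.0083]))
```

View pics/s3.png

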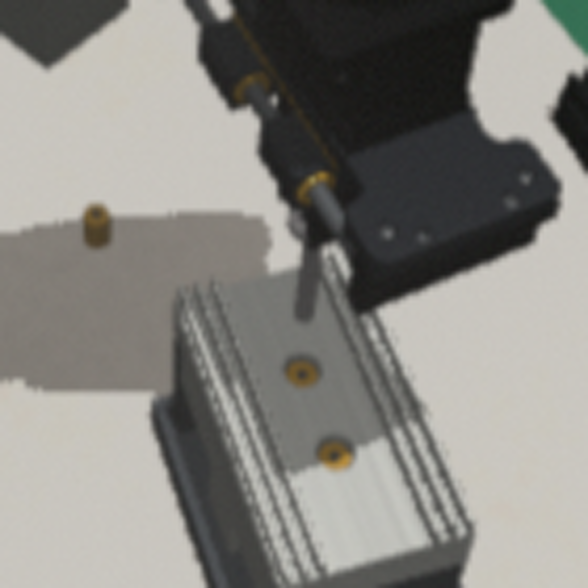

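The side crop shows the tip at (305,320) just behind bore_a's bush at (301,372). It needs about 3 mm in −y, as the state also says. Correcting that, then going down to just above the plate.

Call:
servo_tool:
  commands:
    - [0,0,0.004,0.001,-0.007,0.02,1]
    - [0,-0.001,0.004,0.001,-0.007,0.05,1]
    - [0,-0.001,0.004,0.001,-0.007,0.08,1]
    - [0,-0.001,0.004,0.001,-0.007,0.08,1]
    - [0,-0.001,0.004,0.001,-0.007,0.08,1]

```text
clock: 6.47
tcp_pos: [0.4973, -0.1884, 0.3839]
tcp_rot: [179.9, -0.1, -180.0]
contact_force: [0.4, -0.6, -1.1]
finger_gap: 0.0133
```

```bash
python3 -c "
from h import *
s=ctrl.observe();print(s['tcp_pos'],s['contact_force'],s['tcp_rot'])
im,d=ctrl.get_image('side');cv2.imwrite('pics/s4.png',cv2.resize(im[250:340,310:400,::-1],None,fx=6,fy=6,interpolation=2))
im,d=ctrl.get_image('top');cv2.imwrite('pics/t4.png',cv2.resize(im[200:290,340:440,::-1],None,fx=6,fy=6,interpolation=2))
p=proj('side',s['tcp_pos']-[0,0,.2593]);print(p,(p[0]-310)*6,(p[1]-250)*6)
print(rel((.4977,-.1885,.37),180))"
```

```text
[ 0.49726235 -0.18843301  0.38393153] [ 0.4083818  -0.58231449 -1.14461319] [ 1.79939161e+02 -1.31806927e-01 -1.79977743e+02]
(np.float64(351.75973148776245), np.float64(294.8121106862653)) 250.5583889265747 268.87266411759197
(array([ 0.0005, -0.0002,  0.0002]), array([-0.0004,  0.0005,  0.0376]))
```

View pics/s4.png

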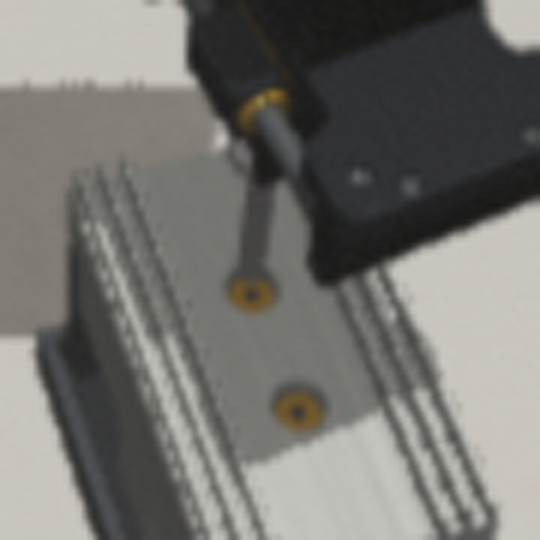

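View pics/t4.png

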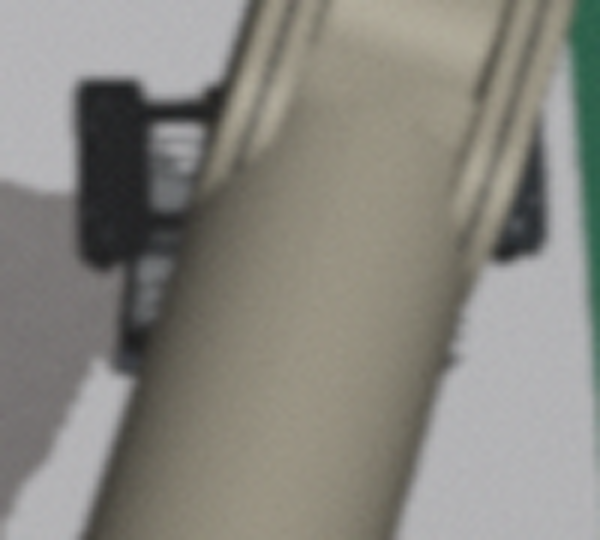

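In the side crop the drift nose, tip at (254,277), hangs over bore_a's bush at (252,293) and lines up with it. The top view is blocked by the arm. Entering the bore and approaching contact slowly.

Call:
servo_tool:
  commands:
    - [0,0,0,0,0,0.01,1]
    - [0,0,0,0,0,0.02,1]
    - [0,0,0,0,0,0.028,1]
    - [0,0,0,0,0,0.032,1]
    - [0,0,0,0,0,0.032,1]

```text
clock: 6.98
tcp_pos: [0.4975, -0.1886, 0.3718]
tcp_rot: [180.0, -0.1, -180.0]
contact_force: [0.1, -0.2, -1.2]
finger_gap: 0.0132
```

Call:
servo_tool:
  commands:
    - [0,0,0,0,0,0.0025,1]
    - [0,0,0,0,0,0.005,1]

```text
clock: 7.15
tcp_pos: [0.4975, -0.1886, 0.3697]
tcp_rot: [180.0, -0.1, -180.0]
contact_force: [0.1, -0.4, -1.3]
finger_gap: 0.0134
```

Call:
servo_tool:
  commands:
    - [0,0,0,0,0,0.0025,1]
    - [0,0,0,0,0,0.0025,1]

```text
clock: 7.32
tcp_pos: [0.4976, -0.1887, 0.3692]
tcp_rot: [180.0, -0.0, -180.0]
contact_force: [-1.3, 0.6, 1.7]
finger_gap: 0.0133
```

Call:
servo_tool:
  commands:
    - [0,0,0,0,0,0.0025,1]
    - [0,0,0,0,0,0.0025,1]

```text
clock: 7.48
tcp_pos: [0.4978, -0.1888, 0.369]
tcp_rot: [179.9, 0.1, -180.0]
contact_force: [-1.7, 1.8, 7.5]
finger_gap: 0.0132
```

Call:
servo_tool:
  commands:
    - [0,0,0,0,0,0.0025,1]
    - [0,0,0,0,0,0.0025,1]

```text
clock: 7.65
tcp_pos: [0.4979, -0.189, 0.369]
tcp_rot: [179.9, 0.1, -180.0]
contact_force: [-3.6, 1.9, 9.7]
finger_gap: 0.013
```

Contact: about 10 N per mm of commanded lead. Raising the push gently.

Call:
servo_tool:
  commands:
    - [0,0,0,0,0,0.003,1]
    - [0,0,0,0,0,0.0035,1]
    - [0,0,0,0,0,0.004,1]

```text
clock: 7.9
tcp_pos: [0.498, -0.1892, 0.3686]
tcp_rot: [179.9, 0.2, -180.0]
contact_force: [-4.4, 1.9, 10.8]
finger_gap: 0.0131
```

Call:
servo_tool:
  commands:
    - [0,0,0,0,0,0.004,1]
    - [0,0,0,0,0,0.0045,1]
    - [0,0,0,0,0,0.0045,1]

```text
clock: 8.15
tcp_pos: [0.498, -0.1894, 0.3679]
tcp_rot: [179.9, 0.2, 180.0]
contact_force: [-4.0, 1.1, 11.4]
finger_gap: 0.0135
```

Call:
servo_tool:
  commands:
    - [0,0,0,0.001,0.001,0.003,1]
    - [0,0,0,0.001,0.001,0.006,1]
    - [0,0,0,0.001,0.001,0.006,1]

```text
clock: 8.4
tcp_pos: [0.4976, -0.1894, 0.3666]
tcp_rot: [179.9, 0.3, 180.0]
contact_force: [-3.6, 0.8, 10.6]
finger_gap: 0.0134
```

Call:
servo_tool:
  commands:
    - [0,0,0,0.001,0.001,0.003,1]
    - [0,0,0,0.001,0.001,0.006,1]
    - [0,0,0,0.001,0.001,0.006,1]

```text
clock: 8.65
tcp_pos: [0.4972, -0.1894, 0.3652]
tcp_rot: [179.9, 0.3, 180.0]
contact_force: [-3.3, -0.6, 10.0]
finger_gap: 0.0129
```

Call:
servo_tool:
  commands:
    - [0,0,0,0.001,0.001,0.003,1]
    - [0,0,0,0.001,0.001,0.006,1]
    - [0,0,0,0.001,0.001,0.006,1]

```text
clock: 8.9
tcp_pos: [0.4968, -0.1894, 0.3639]
tcp_rot: [179.9, 0.4, 179.9]
contact_force: [-4.1, -0.5, 10.1]
finger_gap: 0.0133
```

Call:
servo_tool:
  commands:
    - [0,0.004,0,-0.001,0.001,0.003,1]
    - [0,0.004,0,-0.001,0.001,0.006,1]
    - [0,0.004,0,-0.001,0.001,0.006,1]

```text
clock: 9.15
tcp_pos: [0.4976, -0.1893, 0.3629]
tcp_rot: [179.9, 0.1, 179.9]
contact_force: [-2.6, 0.9, 12.0]
finger_gap: 0.0133
```

Call:
servo_tool:
  commands:
    - [0,0.004,0,-0.001,0.001,0.003,1]
    - [0,0.004,0,-0.001,0.001,0.006,1]
    - [0,0.004,0,-0.001,0.001,0.006,1]

```text
clock: 9.4
tcp_pos: [0.4986, -0.1893, 0.3628]
tcp_rot: [179.9, -0.0, 179.9]
contact_force: [-3.9, 0.9, 18.6]
finger_gap: 0.0131
```

Call:
servo_tool:
  commands:
    - [0,0.003,0,0,0.001,0.003,1]
    - [0,0.003,0,0,0.001,0.006,1]
    - [0,0.003,0,0,0.001,0.006,1]

```text
clock: 9.65
tcp_pos: [0.4992, -0.1894, 0.3627]
tcp_rot: [179.9, -0.1, 179.9]
contact_force: [-4.3, 1.7, 19.9]
finger_gap: 0.0131
```

After 6 mm of travel at 10–11 N the bush stopped dead: 20 N with no movement, where the free one needs at most 17 N. So bush_a looks locked. Backing out and trying bore_b.

Call:
servo_tool:
  commands:
    - [0,0,0,0.002,0,-0.01,1]
    - [0,0,0,0.003,0,-0.04,1]
    - [0,0,0,0.003,0,-0.08,1]
    - [0,0,0,0.003,0,-0.085,1]
    - [0,0,0,0.003,0,-0.085,1]

```text
clock: 10.07
tcp_pos: [0.4983, -0.1896, 0.3977]
tcp_rot: [179.9, -0.0, 179.9]
contact_force: [0.1, -0.6, -1.9]
finger_gap: 0.0132
```

```bash
python3 -c "
from h import *
s=ctrl.observe();print(s['tcp_pos'],s['contact_force'],s['tcp_rot'])
print(rel((.4917,-.2325,.396),180))"
```

```text
[ 0.4982569  -0.18955325  0.39769836] [ 0.07899752 -0.64355031 -1.90597371] [ 1.79932523e+02 -2.85145752e-03  1.79926530e+02]
(array([ 0.0007, -0.    , -0.0008]), array([ 0.0163, -0.1074,  0.0041]))
```

Call:
servo_tool:
  commands:
    - [0,0,-0.001,0.016,-0.107,0,1]
    - [0,0,-0.001,0.016,-0.107,0,1]
    - [0,0,-0.001,0.016,-0.107,0.02,1]
    - [0,0,-0.001,0.016,-0.107,0.035,1]
    - [0,0,-0.001,0.016,-0.107,0.035,1]

```text
clock: 10.48
tcp_pos: [0.4916, -0.2312, 0.3813]
tcp_rot: [179.9, -0.2, -179.9]
contact_force: [0.9, 0.6, -1.4]
finger_gap: 0.0134
```

```bash
python3 -c "
from h import *
s=ctrl.observe();print(s['tcp_pos'],s['contact_force'],s['tcp_rot'])
im,d=ctrl.get_image('side');cv2.imwrite('pics/s5.png',cv2.resize(im[250:340,310:400,::-1],None,fx=6,fy=6,interpolation=2))
p=proj('side',s['tcp_pos']-[0,0,.2593]);print(p,(p[0]-310)*6,(p[1]-250)*6)
print(rel((.4917,-.2325,.37),180))"
```

```text
[ 0.49163835 -0.23115716  0.38133832] [ 0.90059863  0.57827801 -1.38870937] [ 179.86963522   -0.18168699 -179.92130952]
(np.float64(359.6218828981727), np.float64(314.5870225900501)) 297.7312973890363 387.5221355403005
(array([ 0.0013, -0.0016,  0.0011]), array([ 0.0002, -0.0034,  0.0303]))
```

View pics/s5.png

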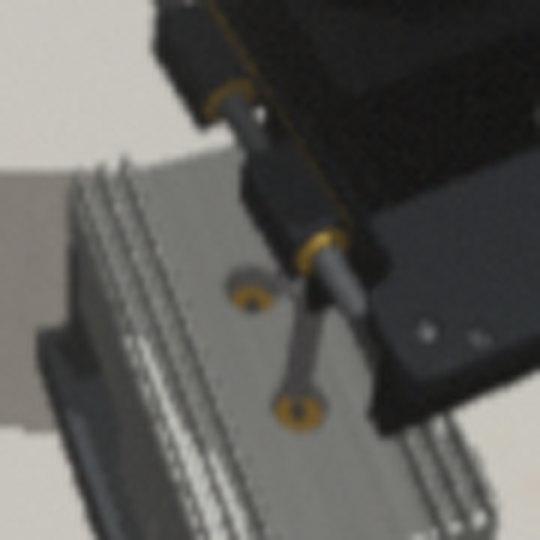

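The side crop shows bush_a sunk in its bore at (250,292). The nose tip at (298,397) is over bush_b at (298,411). Going in.

Call:
servo_tool:
  commands:
    - [0.001,-0.001,0,0,-0.0035,0.008,1]
    - [0.001,-0.001,0,0,-0.0035,0.018,1]
    - [0.001,-0.001,0,0,-0.0035,0.026,1]
    - [0.001,-0.001,0,0,-0.0035,0.027,1]

```text
clock: 10.87
tcp_pos: [0.4917, -0.2322, 0.3705]
tcp_rot: [180.0, -0.1, -179.9]
contact_force: [-1.4, -0.5, -1.6]
finger_gap: 0.0132
```

Call:
servo_tool:
  commands:
    - [0,0,0,0,0,0.0025,1]
    - [0,0,0,0,0,0.005,1]
    - [0,0,0,0,0,0.005,1]

```text
clock: 11.12
tcp_pos: [0.4919, -0.2323, 0.3692]
tcp_rot: [180.0, -0.0, -179.9]
contact_force: [-1.3, -0.0, 3.1]
finger_gap: 0.0128
```

Call:
servo_tool:
  commands:
    - [0,0,0,0,0,0.0025,1]
    - [0,0,0,0,0,0.004,1]
    - [0,0,0,0,0,0.004,1]

```text
clock: 11.37
tcp_pos: [0.4921, -0.2325, 0.3687]
tcp_rot: [180.0, 0.0, -179.9]
contact_force: [-2.6, 1.4, 8.1]
finger_gap: 0.0134
```

Call:
servo_tool:
  commands:
    - [0,0,0,0,0,0.0025,1]
    - [0,0,0,0,0,0.0045,1]
    - [0,0,0,0,0,0.0045,1]

```text
clock: 11.62
tcp_pos: [0.4922, -0.2327, 0.3679]
tcp_rot: [180.0, 0.1, -179.9]
contact_force: [-2.8, 0.8, 10.0]
finger_gap: 0.013
```

Call:
servo_tool:
  commands:
    - [0,0.001,0,0.001,0.001,0.003,1]
    - [0,0.001,0,0.001,0.001,0.006,1]
    - [0,0.001,0,0.001,0.001,0.007,1]
    - [0,0.001,0,0.001,0.001,0.007,1]

```text
clock: 11.95
tcp_pos: [0.4919, -0.2327, 0.3664]
tcp_rot: [180.0, 0.1, -179.9]
contact_force: [-2.7, 0.8, 10.9]
finger_gap: 0.0133
```

Call:
servo_tool:
  commands:
    - [0,0.001,0,0.001,0.001,0.003,1]
    - [0,0.001,0,0.001,0.001,0.006,1]
    - [0,0.001,0,0.001,0.001,0.007,1]
    - [0,0.001,0,0.001,0.001,0.007,1]

```text
clock: 12.28
tcp_pos: [0.4917, -0.2327, 0.3649]
tcp_rot: [180.0, 0.1, -179.9]
contact_force: [-2.2, -0.1, 9.9]
finger_gap: 0.0133
```

Call:
servo_tool:
  commands:
    - [0,0.001,0,0.001,0.001,0.003,1]
    - [0,0.001,0,0.001,0.001,0.006,1]
    - [0,0.001,0,0.001,0.001,0.007,1]
    - [0,0.001,0,0.001,0.001,0.007,1]

```text
clock: 12.62
tcp_pos: [0.4915, -0.2327, 0.3633]
tcp_rot: [-180.0, 0.1, -179.9]
contact_force: [-1.9, 0.5, 8.5]
finger_gap: 0.013
```

Call:
servo_tool:
  commands:
    - [0,0.002,0,0,0.001,0.003,1]
    - [0,0.002,0,0,0.001,0.006,1]
    - [0,0.002,0,0,0.001,0.007,1]
    - [0,0.002,0,0,0.001,0.007,1]

```text
clock: 12.95
tcp_pos: [0.4917, -0.2327, 0.3618]
tcp_rot: [-180.0, 0.1, -179.9]
contact_force: [-1.7, 0.5, 9.1]
finger_gap: 0.0132
```

Call:
servo_tool:
  commands:
    - [0,0.002,0,0,0.001,0.003,1]
    - [0,0.002,0,0,0.001,0.006,1]
    - [0,0.002,0,0,0.001,0.007,1]
    - [0,0.002,0,0,0.001,0.007,1]

```text
clock: 13.28
tcp_pos: [0.492, -0.2326, 0.3603]
tcp_rot: [-180.0, -0.0, -180.0]
contact_force: [-0.6, 1.2, 9.7]
finger_gap: 0.013
```

Call:
servo_tool:
  commands:
    - [0,0.002,0,0,0.001,0.003,1]
    - [0,0.002,0,0,0.001,0.006,1]
    - [0,0.002,0,0,0.001,0.007,1]
    - [0,0.002,0,0,0.001,0.007,1]

```text
clock: 13.62
tcp_pos: [0.4923, -0.2326, 0.3589]
tcp_rot: [-179.9, -0.1, -180.0]
contact_force: [-1.8, 0.4, 9.5]
finger_gap: 0.0131
```

Call:
servo_tool:
  commands:
    - [0,0.001,0,0,0.001,0.003,1]
    - [0,0.001,0,0,0.001,0.006,1]
    - [0,0.001,0,0,0.001,0.007,1]
    - [0,0.001,0,0,0.001,0.007,1]

```text
clock: 13.95
tcp_pos: [0.4925, -0.2325, 0.3572]
tcp_rot: [-179.9, -0.1, -180.0]
contact_force: [-2.9, 1.3, 9.6]
finger_gap: 0.0132
```

12 mm of steady travel at about 10 N, past the 8 mm limit for the locked one, so bush_b is the one that gives. Driving on.

Call:
servo_tool:
  commands:
    - [0,-0.001,0,0.002,0,0.004,1]
    - [0,-0.001,0,0.002,0,0.008,1]
    - [0,-0.001,0,0.002,0,0.009,1]
    - [0,-0.001,0,0.002,0,0.009,1]
    - [0,-0.001,0,0.002,0,0.009,1]

```text
clock: 14.37
tcp_pos: [0.4917, -0.2327, 0.3544]
tcp_rot: [-179.9, 0.1, -180.0]
contact_force: [-2.5, -0.3, 6.6]
finger_gap: 0.013
```

Call:
servo_tool:
  commands:
    - [0,-0.001,0,0.001,0,0.004,1]
    - [0,-0.001,0,0.001,0,0.008,1]
    - [0,-0.001,0,0.001,0,0.009,1]
    - [0,-0.001,0,0.001,0,0.009,1]
    - [0,-0.001,0,0.001,0,0.009,1]

```text
clock: 14.78
tcp_pos: [0.4913, -0.2326, 0.3506]
tcp_rot: [-179.9, 0.1, -180.0]
contact_force: [1.0, -0.2, -1.7]
finger_gap: 0.013
```

Call:
servo_tool:
  commands:
    - [0,0,0,0,0,0.004,1]
    - [0,0,0,0,0,0.008,1]
    - [0,0,0,0,0,0.009,1]
    - [0,0,0,0,0,0.009,1]
    - [0,0,0,0,0,0.009,1]

```text
clock: 15.2
tcp_pos: [0.4913, -0.2327, 0.3469]
tcp_rot: [-179.9, 0.1, -180.0]
contact_force: [0.5, -0.7, -1.5]
finger_gap: 0.0135
```

The force fell to zero at about 18 mm of travel, so bush_b has dropped. I'll push on a few mm to make sure, then retract straight up.

Call:
servo_tool:
  commands:
    - [0,0,0,0,0,0.005,1]
    - [0,0,0,0,0,0.01,1]
    - [0,0,0,0,0,0.015,1]
    - [0,0,0,0,0,0.015,1]

```text
clock: 15.53
tcp_pos: [0.4912, -0.2325, 0.3404]
tcp_rot: [-179.9, 0.1, -180.0]
contact_force: [-0.2, 0.2, -2.1]
finger_gap: 0.0134
```

Call:
servo_tool:
  commands:
    - [0,0,0,0,0,-0.03,1]
    - [0,0,0,0,0,-0.08,1]
    - [0,0,0,0,0,-0.15,1]
    - [0,0,0,0,0,-0.2,1]
    - [0,0,0,0,0,-0.2,1]
    - [0,0,0,0,0,-0.2,1]

```text
clock: 16.03
tcp_pos: [0.4912, -0.2327, 0.422]
tcp_rot: [-179.9, 0.2, -180.0]
contact_force: [0.8, 1.2, -1.8]
finger_gap: 0.0132
```

```bash
python3 -c "
from h import *
s=ctrl.observe();print(s['tcp_pos'],s['contact_force'],s['tcp_rot'])
im,d=ctrl.get_image('side');cv2.imwrite('pics/s6.png',cv2.resize(im[240:390,290:410,::-1],None,fx=4,fy=4,interpolation=2))
p=proj('side',s['tcp_pos']-[0,0,.2593]);print(p,(p[0]-290)*4,(p[1]-240)*4)
print(rel((.5123,.1586,.4260),-179.8))"
```

```text
[ 0.49119402 -0.23271625  0.42200667] [ 0.80430832  1.20901677 -1.81454662] [-179.90822729    0.24181478 -179.97803386]
(np.float64(361.5788644677781), np.float64(304.3517748304995)) 286.31545787111236 257.407099321998
(array([-0.0007,  0.0014, -0.0019]), array([-0.0538,  0.9776, -0.0142]))
```

View pics/s6.png

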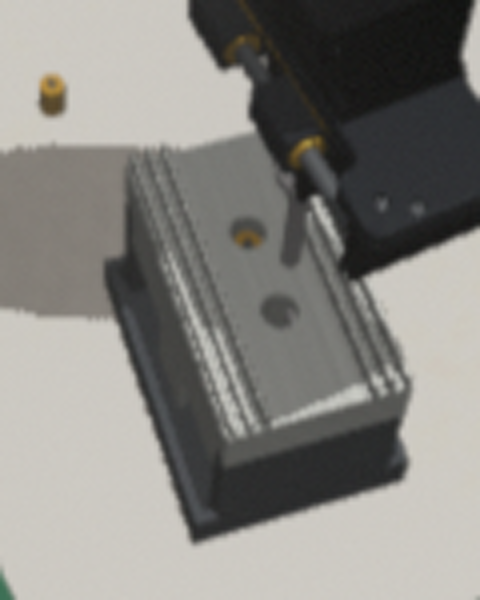

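The side crop shows bore_b empty at (280,310), bush_a still in its bore at (247,237), and the drift still upright with its tip at (290,262). Returning to above the holder.

Call:
servo_tool:
  commands:
    - [0,0.001,-0.002,-0.054,0.978,-0.014,1]
    - [0,0.001,-0.002,-0.054,0.978,-0.014,1]
    - [0,0.001,-0.002,-0.054,0.978,-0.014,1]
    - [0,0.001,-0.002,-0.054,0.978,-0.014,1]
    - [0,0.001,-0.002,-0.054,0.978,-0.014,1]
    - [0,0.001,-0.002,-0.054,0.978,-0.014,1]
    - [0,0.001,-0.002,-0.054,0.978,-0.014,1]
    - [0,0.001,-0.002,-0.054,0.978,-0.014,1]
    - [0,0.001,-0.002,-0.054,0.978,-0.014,1]
    - [0,0.001,-0.002,-0.054,0.978,-0.014,1]
    - [0,0.001,-0.002,-0.054,0.978,-0.014,1]
    - [0,0.001,-0.002,-0.054,0.978,-0.014,1]

```text
clock: 17.08
tcp_pos: [0.512, 0.1598, 0.4246]
tcp_rot: [-179.8, -0.1, -179.7]
contact_force: [-0.2, -0.7, -1.2]
finger_gap: 0.0131
```

Call:
servo_tool:
  commands:
    - [0,0,0,0,0,0,1]
    - [0,0,0,0,0,0,1]
    - [0,0,0,0,0,0,1]

```text
clock: 17.33
tcp_pos: [0.5121, 0.1586, 0.4244]
tcp_rot: [-179.8, -0.1, -179.8]
contact_force: [-0.1, -0.2, -1.4]
finger_gap: 0.013
```

```bash
python3 -c "
from h import *
s=ctrl.observe();print(s['tcp_pos'],s['contact_force'],s['tcp_rot'])
print(rel((.5123,.1586,.3500),-179.8))"
```

```text
[0.51210291 0.15862775 0.42435872] [-0.11505164 -0.18896886 -1.40703856] [-1.79831684e+02 -1.15579360e-01 -1.79768128e+02]
(array([-0.0019, -0.0013,  0.0004]), array([-0.0009,  0.0005,  0.1859]))
```

Call:
servo_tool:
  commands:
    - [-0.002,-0.001,0,-0.001,0,0.06,1]
    - [-0.002,-0.001,0,-0.001,0,0.13,1]
    - [-0.002,-0.001,0,-0.001,0,0.18,1]
    - [-0.002,-0.001,0,-0.001,0,0.198,1]
    - [-0.002,-0.001,0,-0.001,0,0.198,1]
    - [-0.002,-0.001,0,-0.001,0,0.198,1]

```text
clock: 17.83
tcp_pos: [0.5127, 0.158, 0.346]
tcp_rot: [180.0, 0.0, -179.8]
contact_force: [-0.8, 0.2, -0.4]
finger_gap: 0.0128
```

```bash
python3 -c "
from h import *
s=ctrl.observe();print(s['tcp_pos'],s['contact_force'],s['tcp_rot'])
im,d=ctrl.get_image('side');cv2.imwrite('pics/s7.png',cv2.resize(im[130:240,240:350,::-1],None,fx=5,fy=5,interpolation=2))
p=proj('side',s['tcp_pos']-[0,0,.2593]);print(p,(p[0]-240)*5,(p[1]-130)*5)
print(rel((.5123,.1586,.2700),-179.8))"
```

```text
[0.51266776 0.15804515 0.34601919] [-0.81778553  0.19164793 -0.43913489] [ 1.79976218e+02  7.95685996e-03 -1.79812435e+02]
(np.float64(290.06266686422975), np.float64(188.53053908170773)) 250.31333432114877 292.65269540853865
(array([0.0006, 0.0008, 0.    ]), array([0.0016, 0.0007, 0.1915]))
```

View pics/s7.png

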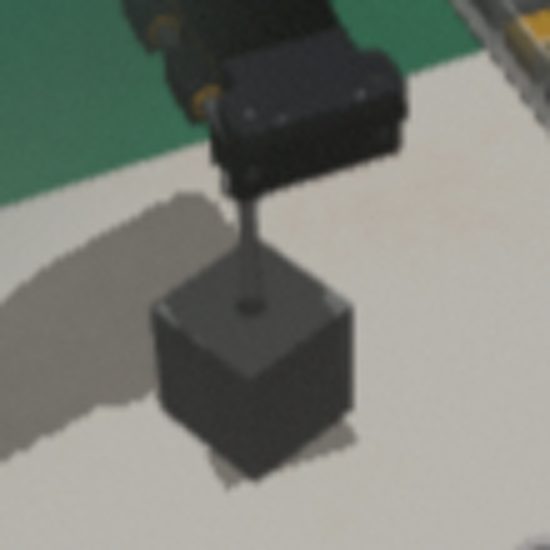

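The side crop shows the nose right over the hole at (250,305). Lowering into the hole, with a force check on the way.

Call:
servo_tool:
  commands:
    - [0,0,0,0.001,0.001,0.015,1]
    - [0,0,0,0.001,0.001,0.03,1]
    - [0,0,0,0.001,0.001,0.045,1]
    - [0,0,0,0.001,0.001,0.05,1]

```text
clock: 18.22
tcp_pos: [0.5122, 0.1587, 0.3256]
tcp_rot: [180.0, 0.0, -179.8]
contact_force: [-0.8, 0.6, -1.6]
finger_gap: 0.0129
```

Call:
servo_tool:
  commands:
    - [0,0,0,0,0,0.03,1]
    - [0,0,0,0,0,0.06,1]
    - [0,0,0,0,0,0.09,1]
    - [0,0,0,0,0,0.11,1]
    - [0,0,0,0,0,0.12,1]
    - [0,0,0,0,0,0.12,1]

```text
clock: 18.72
tcp_pos: [0.5119, 0.1586, 0.2765]
tcp_rot: [-180.0, -0.1, -179.8]
contact_force: [0.5, -0.7, -0.8]
finger_gap: 0.0131
```

Call:
servo_tool:
  commands:
    - [0,0,0,0,0,0.01,1]
    - [0,0,0,0,0,0.019,1]
    - [0,0,0,0,0,0.019,1]

```text
clock: 18.97
tcp_pos: [0.5118, 0.1586, 0.2684]
tcp_rot: [-180.0, -0.1, -179.8]
contact_force: [-0.5, 0.0, -0.6]
finger_gap: 0.013
```

Call:
servo_tool:
  commands:
    - [0,0,0,0,0,0.004,1]
    - [0,0,0,0,0,0.004,1]
    - [0,0,0,0,0,0.004,1]

```text
clock: 19.22
tcp_pos: [0.512, 0.1586, 0.2672]
tcp_rot: [-180.0, -0.1, -179.8]
contact_force: [-1.0, -0.5, 3.6]
finger_gap: 0.0134
```

Call:
servo_tool:
  commands:
    - [0,0,0,0,0,0.003,1]
    - [0,0,0,0,0,0.003,1]
    - [0,0,0,0,0,0.003,1]

```text
clock: 19.47
tcp_pos: [0.512, 0.1585, 0.2672]
tcp_rot: [180.0, -0.1, -179.8]
contact_force: [-6.1, -1.9, 13.4]
finger_gap: 0.0129
```

The collar is seated at z 0.2672, the same as at the grasp. Releasing.

Call:
servo_tool:
  commands:
    - [0,0,0,0,0,-0.001,0.8]
    - [0,0,0,0,0,-0.001,0.5]
    - [0,0,0,0,0,-0.001,0.2]
    - [0,0,0,0,0,-0.001,0]
    - [0,0,0,0,0,-0.001,0]
    - [0,0,0,0,0,-0.001,0]
    - [0,0,0,0,0,-0.001,0]
    - [0,0,0,0,0,-0.001,0]
    - [0,0,0,0,0,-0.001,0]
    - [0,0,0,0,0,-0.001,0]
    - [0,0,0,0,0,-0.001,0]
    - [0,0,0,0,0,-0.001,0]

```text
clock: 20.47
tcp_pos: [0.512, 0.1585, 0.2676]
tcp_rot: [180.0, -0.1, -179.8]
contact_force: [-0.4, -0.3, -0.2]
finger_gap: 0.0823
```

Call:
servo_tool:
  commands:
    - [0,0,0,0,0,-0.08,0]
    - [0,0,0,0,0,-0.16,0]
    - [0,0,0,0,0,-0.24,0]
    - [0,0,0,0,0,-0.32,0]
    - [0,0,0,0,0,-0.38,0]
    - [0,0,0,0,0,-0.38,0]

```text
clock: 20.97
tcp_pos: [0.513, 0.1585, 0.425]
tcp_rot: [179.8, 0.3, -179.8]
contact_force: [0.6, -0.5, -0.2]
finger_gap: 0.0869
```

Call:
servo_tool:
  commands:
    - [0,0,0,0.3,0.6,0,0]
    - [0,0,0,0.3,0.6,0,0]
    - [0,0,0,0.3,0.6,0,0]
    - [0,0,0,0.3,0.6,0,0]
    - [0,0,0,0.3,0.6,0,0]
    - [0,0,0,0.3,0.6,0,0]
    - [0,0,0,0.3,0.6,0,0]
    - [0,0,0,0.3,0.6,0,0]
    - [0,0,0,0.3,0.6,0,0]

```text
clock: 21.72
tcp_pos: [0.3915, 0.399, 0.4245]
tcp_rot: [179.8, 0.3, -179.7]
contact_force: [1.0, -0.8, -0.2]
finger_gap: 0.0868
```

```bash
python3 -c "
from h import *
s=ctrl.observe();print(s['tcp_pos'],s['contact_force'],s['finger_gap'])
im,d=ctrl.get_image('side');cv2.imwrite('pics/s8.png',im[:,:,::-1])
a=cv2.resize(im[160:230,260:330,::-1],(560,560),interpolation=2)
im,d=ctrl.get_image('top');cv2.imwrite('pics/t8.png',im[:,:,::-1])
b=cv2.resize(im[215:285,345:415,::-1],(240,240),interpolation=2);c=cv2.resize(im[215:265,235:285,::-1],(240,240),interpolation=2)
o=np.zeros((560,800,3),np.uint8);o[:,:560]=a;o[:240,560:]=b;o[240:480,560:]=c;cv2.imwrite('pics/c8.png',o)"
```

```text
[0.39149268 0.39896885 0.424514  ] [ 1.03847921 -0.75216295 -0.16987256] 0.08680607324827605
```

View pics/c8.png

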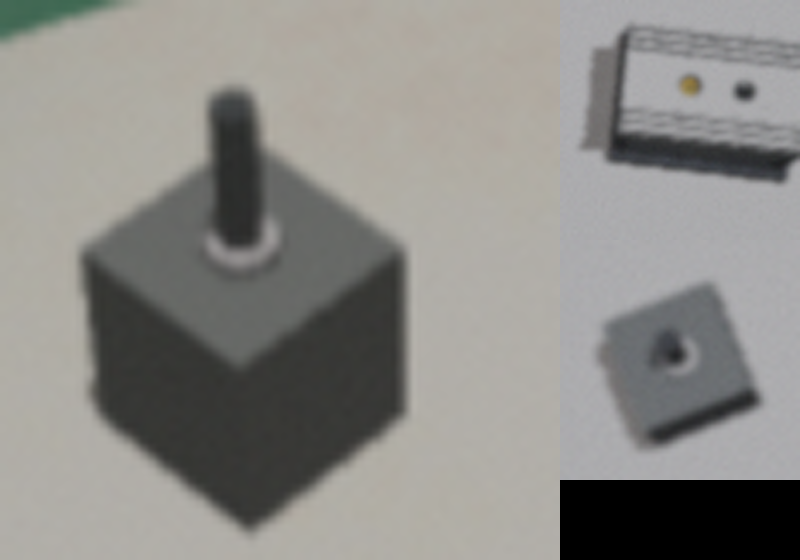

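View pics/s8.png

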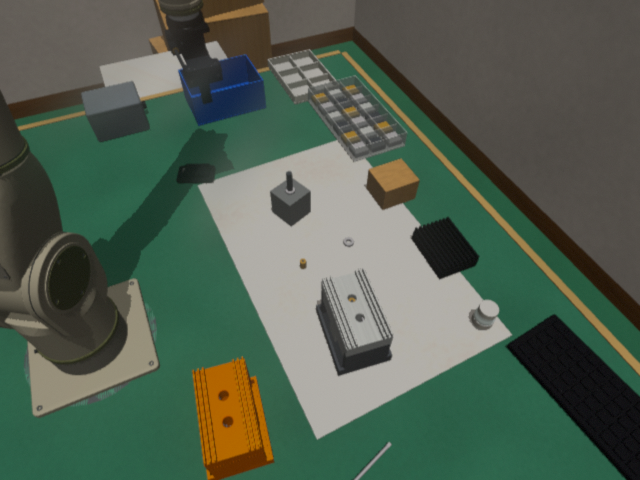

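The pictures show the drift standing upright in the holder with its collar ring seated at (243,245) in the crop. Bush_a is in its bore and bore_b is dark and empty. The spare bush (303,264), ring (348,241), jar, carton, PC and mouse are unmoved. Settling briefly, then handing in.

Call:
servo_tool:
  commands:
    - [0,0,0,0,0,0,0]
    - [0,0,0,0,0,0,0]
    - [0,0,0,0,0,0,0]
    - [0,0,0,0,0,0,0]

```text
clock: 22.15
tcp_pos: [0.3933, 0.3966, 0.425]
tcp_rot: [179.8, 0.4, -179.9]
contact_force: [-0.5, 0.0, 0.1]
finger_gap: 0.087
```

```bash
python3 -c "
from workcell import ctrl
print(ctrl.observe()['clock']);print(ctrl.close_job())"
```

```text
22.15
the job is handed in; nothing more can be done
None
```

I drove out bush_b, the one that gives, and put the drift back in its holder, then handed the job in at 22 s; no verdict is reported.

- **bush_a (locked):** it slid about 6 mm at 10–11 N and then stopped dead. I went no higher than about 20 N and left it in its bore.
- **bush_b (free):** it slid steadily at about 10 N, and the force fell to zero after about 18 mm of travel. I then ran the nose on through the plate's underside.
- **Drift:** it went back down at the same height at which I had gripped it, with a seating push of about 13 N.

The last pictures show the drift upright with its collar on the holder, bore_b empty, bush_a still in its bore, and everything else in view where it started. The gripper was open and clear of everything.

I could not see bush_b itself in the tray because the plate hides it. That it lies there follows from the force drop, the nose going right through the bore, and the empty bore.

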